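# Set the end stop and hold a cavity filter in its torque nest

## Robot

A 7-joint arm with a two-finger parallel gripper is mounted at the origin on a cart in front of the work surface, level with it; the furniture and walls round the work are solid. World frame = base frame: x ahead of the robot, y to its left, z up, the work surface at z = 0. Lengths are in mm, angles in rad, forces in N, time in s.
With the tool pointing down it reaches from about 425 to 875 mm from the base axis. Payload 9.9 kg.
Tool frame: the origin (TCP) lies midway between the tips of the shut fingers; the grasp point (between the pads) lies 19 mm behind it; z points along the fingers, y is the direction in which the jaws open and shut (so a half turn about z gives the same grasp; the last joint's range is limited). The gripper opens to 85 mm and grips with 20 to 120 N. Pads are 22 mm wide; open, the fingers measure 114 mm over their backs; the gripper's body (76 mm by 85 mm) begins 54 mm behind the grasp point. The pads swing forward as they close: fully open they stand 13 mm farther back than shut.
Start: joints at [-1.24, 0.576, 0.025, 1.437, -0.015, 1.129, -0.057], TCP at [272.023, 617.764, 231.289] pointing down, gripper open.
Joint ranges: [-2.76, 2.76], [-0.34, 2.15], [-1.52, 1.57], [0.19, 2.46], [-1.09, 4.23], [0.17, 1.99], [-2.82, 2.82]. Speed limits (rad/s): [2.22, 2.22, 3.01, 3.01, 3.14, 3.14, 3.14].

## Interface

Orientations are given as a 3x3 rotation matrix whose columns are the frame's x, y, z axes.
In Python, from workcell import r gives the robot as it stands. Calls block until the motion is done:
- r.movep(position, orientation): joint-space move of the TCP to a pose.
- r.move_straight(position, vel=150, rotation=None, force_limit=None): straight line of the TCP; rotation=None keeps the orientation; vel is the mean speed in mm/s. With force_limit (N) it stops when the force on the tool has changed by that much, and returns True; else False.
- r.movej(angles): joint-space move.
- r.open_gripper() and r.close(newtons=None): open the fingers fully, or close them until they stop; newtons is the grip in N (None keeps the last).
- r.hold(seconds).
- r.inverse_kinematics(position, orientation): joint angles nearest the present ones, or None.
- r.get_state(): the state.
- r.read_camera(name): name is "side" or "top" or "wrist"; returns (picture, depth): 400x640x3 uint8, red, green, blue; 400x640 float32, mm along the optical axis (not along the pixel's ray), 0 where there is no reading.
- r.get_calibration(name): a dict with "fx", "fy", "cx", "cy" (pixels), "dist" ([k1, k2, p1, p2, k3] as OpenCV has them; the pictures are not rectified), "rvec" (rotation vector, rad) and "tvec" (3), from world to camera coordinates, as OpenCV has them. Camera axes: x right, y down, z forward; pixel columns grow to the right and rows downward; lengths in mm; the calibration is good to about 2 mm. A picture is of the moment at which its call begins: read the wrist's pose just before it. get_calibration takes no time and is no camera call; for the wrist camera it gives the pose at the moment of the call.
A pose or a line that the arm cannot do raises r.PlanningError and nothing moves.
- r.sign_off(): hands the job in, once; it reports no verdict.
The state is a dict: "time_s": time; "joint_positions": joint angles; "joint_velocities": joint speeds; "effort": joint torques, N m; "tool_pos": TCP position; "orientation": TCP orientation; "contact_force": force on the tool from outside, world axes, zero at the start; "ft_torque": the same for the moment, N m; "finger_gap": opening from 0.0 (shut) to 1.0 (fully open).
Only numpy, scipy, OpenCV 4.12 (cv2) and the standard library are available. Lean on these libraries where they do the work, as an engineer would, in place of code of your own. Each camera call takes 0.05 s, during which the arm holds its last target. There are 200 camera calls.

## Task

Set up the nest for this filter: lift the flat end stop out of the left slot of the slotted fence and slide it on edge all the way down into the middle slot (left and right as the robot sees them), and let go of it. Then put the filter flat on the base plate to the right of the stop and press it into the corner, its long side flush against the fence and its plain end (the one without sockets) against the stop, and finish while still holding it there with the gripper, pressed against both, so that its connectors can be torqued. Leave the torque wrench and the two adaptors in front of the nest where they are.

Things in the scene. Friction and masses are not known exactly. Their poses are not given: they have to be found in the camera images.
- nest: Fixed ground steel base plate 130 (x) x 220 (y) x 20 mm with a slotted steel fence on its far side. Origin: centre of the underside, on the bench; +x from the open front to the fence (away from the robot), +y left along the fence, z up. Plate top z = 20 mm. Three slots along x, centred at y = +70 (left), 0 (middle), -70 mm (right); the filter slides freely over the empty right one.
- fence: Steel fence bar, part of the nest, same origin and axes: 220 mm long, front face x = 27, back x = 65, top z = 38 mm (18 mm above the plate). The slots cut right through its height and end in a 7 mm back wall. Nest and fence are lightly oiled (friction about 0.3); the filter drags a little on them before it is home.
- left_slot (a point): Centre of the floor of the left slot, at (16, 70, 10) mm in the nest's frame, nest's axes; the stop starts seated here.
- middle_slot (a point): Centre of the floor of the middle slot, at (16, 0, 10) mm in the nest's frame, nest's axes. Each slot is 10 mm wide with 3 mm chamfers on its long edges, spans x = -26 to 58 mm, closed at both ends, and goes 10 mm deep into the base plate. The seated stop's origin lies here (play 1 mm either way in y, 2 mm in x).
- end_stop: Loose dark steel plate standing on edge: 80 (x) x 8 (y) x 64 mm tall, 0.2 to 0.3 kg, lower corners cut 5 mm at 45 degrees. Origin: centre of its underside; axes as the nest's at the start. Seated, its top is at z = 74 mm of the nest, so 36 mm stand above the fence to grip across the 8 mm; its front 53 mm stick out before the fence as the stop face. Either way round fits.
- filter: Loose silver machined block with a grey lid, right of the nest: 46 (x) x 92 (y) x 50 mm, 0.25 to 0.4 kg. Origin: centre of the underside, z up. Plain end +y; the -y end has two brass sockets, 12 mm long, 24 mm up. Tuning screws stand 6 mm over the lid. Grip across the 46 mm, fingertips 23 mm or more above its underside to clear the fence. Seated: origin (4, -50, 20) mm, axes as the nest's.
- plain_end (a point): Centre of the filter's plain end face, 46 mm along the filter's +y and 24 mm above its underside.
- sma_wrench: small torque wrench with a red handle, 147 x 21 x 19 mm, lying in front of the nest. Origin: centre of its underside. Not to be disturbed.
- adaptor: small plain silver coaxial adaptor, 20 mm across and 36 mm tall, standing in front of the nest. Origin: centre of its underside. Not to be disturbed.
- adaptor_2: second adaptor like the first, standing near it. Origin: centre of its underside. Not to be disturbed.
Not all that is in view belongs to the job. Leave any yellow look-alike of the end_stop alone.

How it is judged:
By the outcome, as a careful person would: the job done as asked, in the order asked, and still so for the second after the job is handed in, while the arm keeps its last pose, push and grip.
It also fails if it takes over 67 s, if anything falls off the work surface, if the arm or the gripper's body presses on something with over 40 N, if the wrist force passes 120 N, or if a joint passes its speed limit or range.

## Working session

There is one attempt and no reset: what is moved stays moved. The work goes in short steps, each a Python script; the robot and the scene stay as the last script left them, time stands still between calls to the robot, and variables do not carry over. Pictures are saved under pics/ and viewed, about 8 in all and at most 12, crops included, and the job is handed in when it is done.

```bash
mkdir -p pics; ls; cat > h.py <<'E'
from workcell import r
import numpy as np, cv2
def cam(n):
    c=r.get_calibration(n); K=np.array([[c['fx'],0,c['cx']],[0,c['fy'],c['cy']],[0,0,1.]])
    R=cv2.Rodrigues(np.array(c['rvec'],float))[0]; return K,np.array(c['dist'],float),R,np.array(c['tvec'],float).ravel()
def rays(C,px):
    K,d,R,t=C; u=cv2.undistortPoints(np.array(px,float).reshape(-1,1,2),K,d).reshape(-1,2)
    return -R.T@t,(np.c_[u,np.ones(len(u))])@R
def onplane(C,px,z):
    o,v=rays(C,px); return o+v*((z-o[2])/v[:,2])[:,None]
def cloud(C,depth,mask=None):
    m=depth>0
    if mask is not None: m&=mask
    ys,xs=np.nonzero(m); o,v=rays(C,np.c_[xs,ys]); return o+v*depth[ys,xs][:,None],xs,ys
def save(n,im): cv2.imwrite('pics/'+n+'.png',cv2.cvtColor(im,cv2.COLOR_RGB2BGR))
E
python3 - <<'E'
from h import *
for n in ['top','side']:
    im,d=r.read_camera(n); C=cam(n); save(n,im); np.savez(n+'.npz',im=im,d=d)
    print(n,-C[2].T@C[3],C[2][2],C[0][0,0],(d>0).mean())
a=np.hstack([np.load('top.npz')['im'],np.load('side.npz')['im']])
print(r.get_state())
E
```

```text
pics
top [306.83828733 -63.16471416 912.39821872] [ 0.23974354 -0.0036922  -0.97082923] 365.0758715115008 0.99613671875
side [321.11905232 390.22259633 919.63521405] [ 0.18787379 -0.44043759 -0.87790556] 427.8920457102441 0.99583203125
{'time_s': 0.1, 'joint_positions': array([-1.23980043,  0.57645749,  0.02484804,  1.43779458, -0.0149987 ,
        1.12902851, -0.05651183]), 'joint_velocities': array([-0.00127239, -0.00209935, -0.00039589,  0.00016662, -0.00043689,
       -0.00048207,  0.00013461]), 'effort': array([ 6.24254812e-03, -7.67289090e+01,  2.25752346e+00, -2.86599004e+01,
        1.57304469e-02,  8.76991980e-03,  5.22716206e-06]), 'tool_pos': array([271.85910721, 617.39449551, 230.53294431]), 'orientation': array([[-9.15207095e-01,  4.02983485e-01, -5.33131612e-04],
       [ 4.02983830e-01,  9.15206019e-01, -1.40560840e-03],
       [-7.85117114e-05, -1.50126620e-03, -9.99998870e-01]]), 'contact_force': array([ 0.24043559,  0.40317887, -0.74212089]), 'ft_torque': array([0.08520649, 0.02878206, 0.04572526]), 'finger_gap': 0.9975752831884424}
```

View pics/top.png

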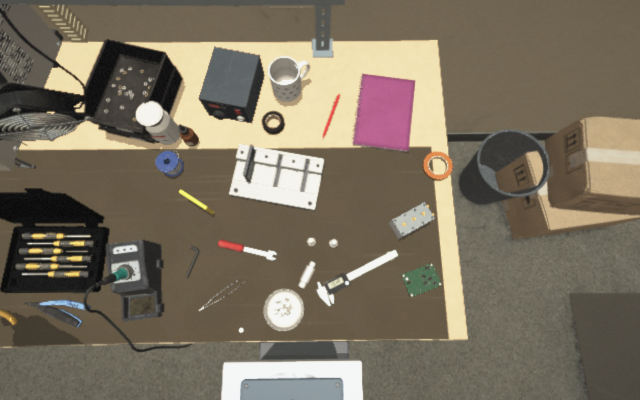

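View pics/side.png

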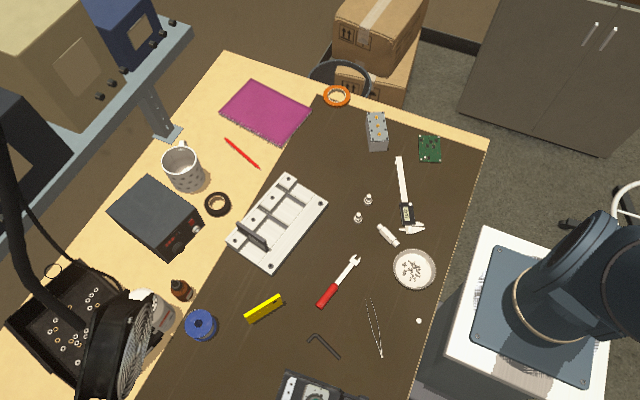

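Top view: the nest is at about (277,177) and the dark stop stands in its left slot at (249,163). The filter is at (412,220), with brass sockets at its right end. The yellow look-alike is at (197,202), the wrench at (247,250) and the adaptors at (311,241) and (333,243). The side view agrees: stop at (252,237), filter at (376,130). The dark plate in the slot fits the description. The yellow bar is lying loose, so I'll leave it alone.

```bash
cat > m.py <<'E'
from h import *
def rect(P): 
    c,s,a=cv2.minAreaRect(P[:,:2].astype(np.float32)); return np.round(c,1),np.round(s,1),round(a,1)
for n,nb,fb in [('top',(215,135,335,215),(380,195,445,245)),('side',(215,165,335,280),(355,100,395,160))]:
    f=np.load(n+'.npz'); im,d=f['im'],f['d']; C=cam(n)
    hsv=cv2.cvtColor(im,cv2.COLOR_RGB2HSV)
    def box(b): m=np.zeros(d.shape,bool); m[b[1]:b[3],b[0]:b[2]]=1; return m
    P,xs,ys=cloud(C,d,box(nb)); 
    print(n,'bench z',np.median(P[P[:,2]<10][:,2]) )
    for lo,hi in [(16,24),(34,42),(66,82)]:
        q=P[(P[:,2]>lo)&(P[:,2]<hi)]; print(lo,hi,len(q),np.median(q[:,2]) if len(q) else 0,rect(q) if len(q)>5 else'')
    q=P[P[:,2]>14]; print('nest all',rect(q))
    P,xs,ys=cloud(C,d,box(fb)); k=P[:,2]>40; q=P[k]; print('filter',len(q),np.median(q[:,2]),rect(q),q[:,2].max())
    c=im[ys[k],xs[k]]; hs=hsv[ys,xs]
    b=(hs[:,1]>90)&(P[:,2]>10); print('brass',P[b].mean(0) if b.any() else 0,b.sum())
a=np.load('top.npz')['im'];b=np.load('side.npz')['im']
cr=lambda im,x0,y0,w,h: cv2.resize(im[y0:y0+h,x0:x0+w],(400,300),interpolation=cv2.INTER_CUBIC)
save('crop1',np.vstack([np.hstack([cr(a,215,130,120,90),cr(b,210,165,140,105)]),np.hstack([cr(a,375,190,80,60),cr(b,340,95,80,60)])]))
E
python3 m.py
```

```text
top bench z 3.005669509914412
16 24 2708 20.554019894585338 (array([585.6,  41.9]), array([222.3, 124.4]), 79.0)
34 42 1081 38.48586242973556 (array([609.3,  37.2]), array([221.8,  89.5]), 79.3)
66 82 132 73.93329410068048 (array([618.4, 107.4]), array([ 9.2, 80.1]), 78.2)
nest all (array([588.8,  41.3]), array([222.4, 131.1]), 79.0)
filter 731 50.8697676182984 (array([ 471.5, -292.1]), array([45.7, 92.5]), 27.9) 58.294699589991296
brass [ 477.13003392 -302.26240585   48.31634326] 30
side bench z 0.7351141422150249
16 24 3123 18.54742944052066 (array([639.2,  31.8]), array([220.5, 238. ]), 79.0)
34 42 1134 36.543488073431035 (array([607.3,  38.5]), array([219.2,  89.1]), 79.0)
66 82 151 71.94303261644086 (array([616.2, 107.8]), array([ 9.3, 80.7]), 77.8)
nest all (array([640.3,  31.4]), array([220.8, 240.5]), 78.7)
filter 559 48.32383716693937 (array([ 470.6, -289.6]), array([45.7, 93.4]), 28.5) 55.71222097073678
brass [ 471.18683494 -291.89638926   50.57328791] 28
```

View pics/crop1.png

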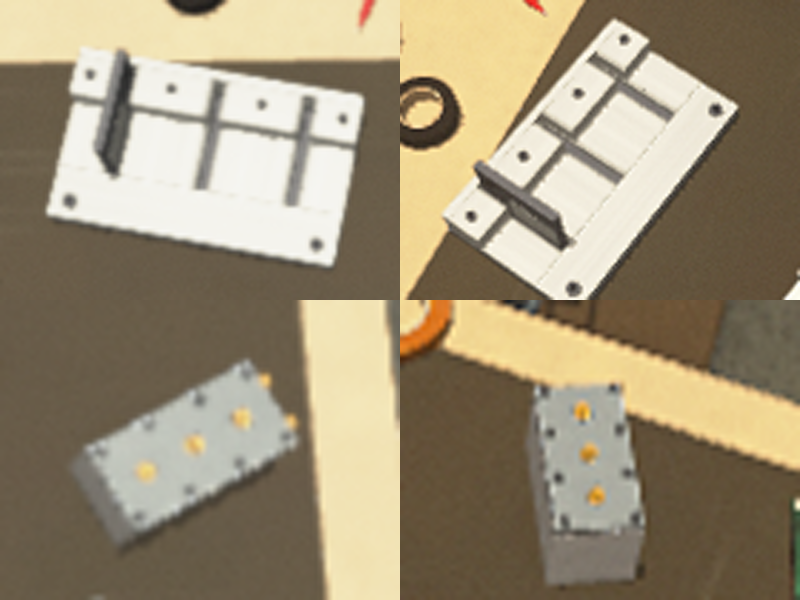

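The crop confirms the dark plate on edge in the left slot of the fence, and the filter with its brass sockets at the far right end. Both views put the nest at about (588,42) with yaw -11°. The stop measures (617,107.6) with its top at 73, against a predicted (617,107.7). Next I'll check the path for tall obstacles.

```bash
cat >> h.py <<'E'
NY=np.deg2rad(-11.0); NO=np.array([588.,42.])
def rotz(a): return np.array([[np.cos(a),-np.sin(a)],[np.sin(a),np.cos(a)]])
def nest(x,y,z,O=NO,yaw=NY): return np.r_[rotz(yaw)@[x,y]+O,z]
def down(a): # tool y at world angle a
    y=np.array([np.cos(a),np.sin(a),0]); z=np.array([0,0,-1.]); return np.c_[np.cross(y,z),y,z]
def st():
    s=r.get_state(); print('t%.1f'%s['time_s'],'p',s['tool_pos'].round(1),'F',s['contact_force'].round(1),'gap %.3f'%s['finger_gap'],'q',s['joint_positions'].round(2)); return s
E
python3 - <<'E'
from h import *
for n in ['top','side']:
    f=np.load(n+'.npz'); P,xs,ys=cloud(cam(n),f['d'])
    k=(P[:,2]>110)&(P[:,0]>250)&(P[:,0]<850)&(abs(P[:,1])<700)
    H,_,_=np.histogram2d(P[k,0],P[k,1],bins=[np.arange(250,851,100),np.arange(-700,701,100)])
    print(n);print(H.astype(int))
for p,a in [(nest(16,70,230),NY+np.pi/2),(nest(16,0,130),NY+np.pi/2),(np.array([471,-291,25.]),np.deg2rad(28)),(nest(4,-50,45),NY),(nest(4,-50,45),NY+np.pi)]:
    for b in (a,a+np.pi):
        q=r.inverse_kinematics(p,down(b)); print(p.round(),None if q is None else np.round(q,2))
E
```

```text
top
[[   0    0    0    0    0    0    0    0    0    0  376    0    0    0]
 [   0    0    0    0    0    0    0    0    0    0  101    0    0    0]
 [   0    0    0    0    0    0    0    0    0    0    0  497  621   83]
 [   0    0    0    0    0    0    0    0    0    0 3247  999   11  300]
 [   0    0    0    0    0    0    0    0    0    0  880    0    0    6]
 [   0    0    0    0    0   41  311  331  307  318  428  428    0 1007]]
side
[[   0    0    0    0    0    0    0    0    0    0    0    0    0    0]
 [   0    0    0    0    0    0    0    0    0    0   30    0    0    0]
 [   0    0    0    0    0    0    0    0    0    0    0    0    0    0]
 [   0    0    0    0    0    0    0    0    0    0 5796 3672    0    0]
 [   0    0    0    0    0    0    0    0    0    0  906    0    0    0]
 [   0    0    0    0    0  139 2869 5619 7637 5659  702  239    0    0]]
[617. 108. 230.] [-0.34  0.51  0.15  1.58 -0.08  1.06  1.21]
[617. 108. 230.] [-0.7   0.62  0.79  1.59 -0.48  1.13 -1.56]
[604.  39. 130.] [-0.19  0.58  0.07  1.76 -0.05  0.81  1.29]
[604.  39. 130.] [-0.57  0.69  0.73  1.77 -0.57  0.9  -1.36]
[ 471. -291.   25.] [ 0.36  0.68  0.18  1.98 -0.23  0.51  1.18]
[ 471. -291.   25.] [-0.05  0.89  0.91  1.99 -1.01  0.8  -1.19]
[582.  -8.  45.] [-0.29  0.7   0.36  1.89 -0.39  0.62  0.12]
[582.  -8.  45.] [ 0.16  0.68 -0.36  1.87  0.37  0.65  2.53]
[582.  -8.  45.] [ 0.16  0.68 -0.36  1.87  0.37  0.65  2.53]
[582.  -8.  45.] [-0.29  0.7   0.36  1.89 -0.39  0.62  0.12]
```

```bash
python3 - <<'E'
from h import *
Q=[]
for n in ['top','side']:
    f=np.load(n+'.npz'); P,xs,ys=cloud(cam(n),f['d']); Q.append(P)
Q=np.vstack(Q)
print('cols y 150..700 by 50; rows x')
for x in range(200,800,50):
    print(x,[int(Q[k,2].max()) if (k:=(Q[:,0]>=x)&(Q[:,0]<x+50)&(Q[:,1]>=y)&(Q[:,1]<y+50)).any() else -1 for y in range(150,700,50)])
E
```

```text
cols y 150..700 by 50; rows x
200 [9, 8, 9, 8, 87, 7, 17, 20, 8, 19, 8]
250 [11, 11, 8, 38, 184, 9, 17, 23, 19, 21, 24]
300 [10, 7, 10, 112, 187, 7, 32, 31, 31, 31, 32]
350 [7, 10, 9, 117, 125, 101, 31, 31, 30, 30, 30]
400 [21, 10, 10, 113, 113, 103, 31, 32, 31, 33, 30]
450 [8, 65, 8, 7, 8, 7, 188, 188, 188, 118, 92]
500 [22, 67, 68, 8, 9, 8, 215, 216, 186, 144, -1]
550 [25, 8, 7, 377, 429, 424, 397, 255, 8, 133, 115]
600 [21, 8, 47, 664, 600, 465, 8, 8, 7, 141, 66]
650 [7, 7, 97, 586, 477, 92, 7, 7, 8, 121, 8]
700 [49, 47, 95, 122, 121, 92, 102, 94, 5, 4, 5]
750 [101, 100, 4, 122, 65, 67, 120, 3, 4, 192, 2]
```

```bash
python3 - <<'E'
from h import *
R=r.get_state()['orientation']
r.move_straight([272,617,300],vel=250)
r.move_straight([400,330,300],vel=300)
r.move_straight([520,130,280],vel=300,rotation=down(NY+np.pi/2))
r.move_straight(nest(16,60,235),vel=250)
r.hold(0.2); s=st(); C=cam('wrist'); im,d=r.read_camera('wrist'); save('w1',im)
np.savez('w1.npz',im=im,d=d,C=np.array(C,dtype=object))
P,xs,ys=cloud(C,d); k=(P[:,2]>62)&(P[:,2]<90)&(abs(P[:,0]-617)<60)&(abs(P[:,1]-107)<30)
q=P[k]; print(len(q),np.median(q[:,2]),cv2.minAreaRect(q[:,:2].astype(np.float32)))
k=(P[:,2]>32)&(P[:,2]<42)&(P[:,1]>-90); print(np.median(P[k,2]),cv2.minAreaRect(P[k,:2].astype(np.float32)))
E
```

```text
t3.5 p [614.6  99.  235.8] F [0.3 0.4 0. ] gap 1.000 q [-0.32  0.5   0.14  1.58 -0.08  1.07  1.22]
479 72.73493796569619 ((617.10888671875, 107.29254150390625), (7.95618200302124, 79.34892272949219), 78.381591796875)
36.97955049355656 ((732.1968383789062, 221.29476928710938), (620.8486938476562, 554.0165405273438), 82.71227264404297)
```

View pics/w1.png

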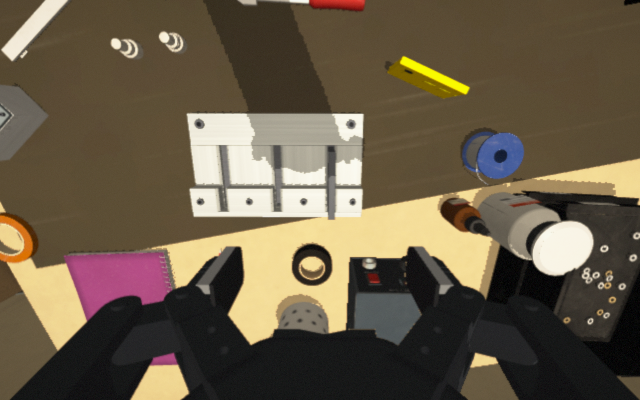

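The wrist view shows the nest at (277,165), its slots at x≈224 and 277, and the stop at (332,180). Depth puts the stop at (617.1,107.3), top 72.7, which agrees. Next is refining the middle slot from this same picture, then grasping.

```bash
python3 - <<'E'
from h import *
f=np.load('w1.npz',allow_pickle=True); im,d=f['im'],f['d']; C=list(f['C']); C=[np.array(c,float) for c in C]
P,xs,ys=cloud(C,d)
L=(P[:,:2]-NO)@rotz(NY)
k=(abs(L[:,0])<75)&(abs(L[:,1])<125)
for lo,hi in[(14,45),(33,42)]:
    q=P[k&(P[:,2]>lo)&(P[:,2]<hi)]; print(lo,cv2.minAreaRect(q[:,:2].astype(np.float32)),np.median(q[:,2]))
q=P[k&(P[:,2]>14)&(P[:,2]<27)]; print('plate z',np.median(q[:,2]))
# slots: points with z<17 inside the nest
for y0 in (0,-70):
    m=k&(P[:,2]<17)&(P[:,2]>3)&(abs(L[:,1]-y0)<12)&(L[:,0]>-20)&(L[:,0]<55)
    if m.sum()<20: print('few');continue
    pf=np.polyfit(L[m,0],L[m,1],1); print(y0,m.sum(),'z',np.median(P[m,2]),'yc at x=16',np.polyval(pf,16),'slope deg',np.degrees(pf[0]),'x range',L[m,0].min(),L[m,0].max())
# dark pixel method
g=cv2.cvtColor(im,cv2.COLOR_RGB2GRAY)
for z in(20,38):
  for lo,hi in [((-15,20) if z==20 else (32,55))]:
    vv,uu=np.mgrid[100:230,180:375]; px=np.c_[uu.ravel(),vv.ravel()]; W=onplane(C,px,z-0.5); l=(W[:,:2]-NO)@rotz(NY); gg=g[vv.ravel(),uu.ravel()]
    for y0 in (0,-70):
        s=(l[:,0]>lo)&(l[:,0]<hi)&(abs(l[:,1]-y0)<13)&(gg<140); print(z,y0,s.sum(),l[s,1].mean(),l[s,1].std()*3.46, np.degrees(np.polyfit(l[s,0],l[s,1],1)[0]))
E
```

```text
14 ((588.2449951171875, 41.27622985839844), (220.81100463867188, 129.90274047851562), 79.00259399414062) 19.223142964647934
33 ((608.3741455078125, 37.364471435546875), (220.81100463867188, 88.89131164550781), 79.00259399414062) 36.75694823521491
plate z 18.804784265475405
0 447 z 9.160230436769723 yc at x=16 -2.053384790460205 slope deg -1.6096583277295358 x range -19.3698379896345 54.91916597712254
-70 408 z 9.661161617251167 yc at x=16 -73.32184326544407 slope deg -2.2272628017580023 x range -19.968611654220663 54.811921161903996
20 0 226 -0.7004802983523157 12.196859753451015 0.7789813692813895
20 -70 179 -69.86612428481618 8.98954156871286 -0.014079926176027987
38 0 119 -0.5146874260391371 9.012327857606335 1.9945126457617082
38 -70 121 -69.78503903798524 9.245210191362194 -0.622231173335137
```

```bash
sed -i 's/NO=np.array(.*/NO=np.array([588.2,41.4])/' h.py; python3 - <<'E'
from h import *
x,y=617.1,107.4
r.move_straight([x,y,100],vel=200)
r.move_straight([x,y,45],vel=90,force_limit=12); st()
r.close(60); s=st()
r.move_straight([x,y,62],vel=60); st()
r.move_straight([x,y,102],vel=100); s=st()
p=s['tool_pos']; t=nest(16,0,0)
r.move_straight([p[0]+70*np.sin(NY),p[1]-70*np.cos(NY),102],vel=120); r.hold(.2); st(); print('target',t)
r.open_gripper if 0 else None
im,d=r.read_camera('top'); save('t2',cv2.resize(im[120:220,200:350],(750,500),interpolation=cv2.INTER_CUBIC))
C=cam('top'); P,xs,ys=cloud(C,d)
C=cam('wrist'); im,d=r.read_camera('wrist'); np.savez('w2.npz',im=im,d=d,C=np.array(C,dtype=object)); save('w2',im)
E
```

```text
t5.1 p [617.4 107.4  45.4] F [-1.  -0.9  1. ] gap 1.002 q [-0.31  0.71  0.1   1.77 -0.11  0.67  1.23]
t5.8 p [617.3 107.3  45.2] F [-0.5 -0.4  4.4] gap 0.082 q [-0.31  0.71  0.1   1.77 -0.11  0.67  1.23]
t6.2 p [617.3 107.5  62.5] F [ 0.2  1.2 -2.4] gap 0.080 q [-0.31  0.69  0.11  1.76 -0.11  0.7   1.23]
t6.8 p [616.9 107.4 101.8] F [ 0.5 -0.8 -1.7] gap 0.082 q [-0.32  0.64  0.12  1.73 -0.1   0.78  1.22]
t7.7 p [603.7  39.9 101.9] F [ 0.2  0.6 -1.4] gap 0.081 q [-0.21  0.61  0.11  1.78 -0.09  0.75  1.33]
target [603.90603494  38.34705607   0.        ]
```

View pics/w2.png

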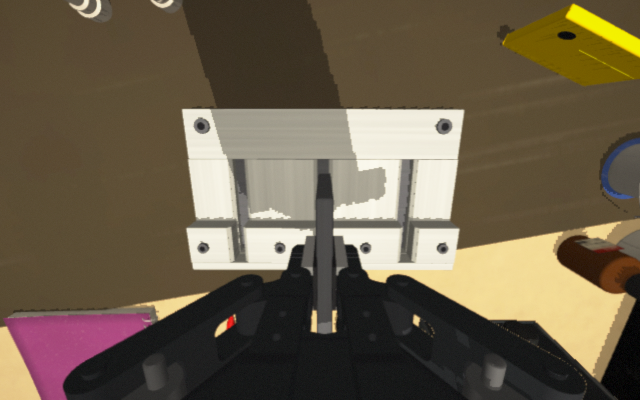

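The stop is held upright, in line with the middle slot (column ≈323). Lowering it now.

```bash
python3 - <<'E'
from h import *
p=nest(16,0,0); p[1]+=.3
r.move_straight([*p[:2],75],vel=80); st()
h=r.move_straight([*p[:2],44],vel=35,force_limit=20); print(h); s=st()
E
```

```text
t8.3 p [603.7  38.6  74.5] F [-0.2 -0.3 -1.2] gap 0.082 q [-0.21  0.65  0.1   1.8  -0.1   0.69  1.33]
True
t9.1 p [603.5  38.6  45.2] F [-1.3 -0.1  6.5] gap 0.084 q [-0.2   0.69  0.1   1.82 -0.1   0.63  1.33]
```

```bash
python3 - <<'E'
from h import *
r.open_gripper(); p=nest(16,0,0)
r.move_straight([*p[:2],110],vel=120); r.move_straight([*nest(-30,-30,230)[:2],230],vel=250)
r.hold(.15); C=cam('wrist'); im,d=r.read_camera('wrist'); P,xs,ys=cloud(C,d); L=(P[:,:2]-NO)@rotz(NY)
k=(P[:,2]>60)&(P[:,2]<90)&(abs(L[:,0])<80)&(abs(L[:,1])<60); q=P[k]
print('stop',len(q),np.median(q[:,2]),cv2.minAreaRect(q[:,:2].astype(np.float32)),L[k].mean(0))
save('w3',im)
r.movep([471,-291,190],down(np.deg2rad(28))); r.hold(.2); st()
C=cam('wrist'); im,d=r.read_camera('wrist'); P,xs,ys=cloud(C,d)
k=(P[:,2]>44)&(P[:,2]<53)&(np.hypot(P[:,0]-471,P[:,1]+291)<75); q=P[k]
print('filter',len(q),np.median(q[:,2]),cv2.minAreaRect(q[:,:2].astype(np.float32)))
save('w4',im)
g=lambda n: cv2.resize(cv2.imread('pics/%s.png'%n),(400,250))
cv2.imwrite('pics/w34.png',np.vstack([g('w3'),g('w4')]))
E
```

```text
stop 516 72.57246789154607 ((603.671142578125, 38.45625305175781), (8.173477172851562, 80.38546752929688), 79.13861846923828) [13.44438373 -0.39201496]
t12.8 p [ 471.9 -289.8  190.1] F [-0.4  0.4  0.9] gap 0.997 q [ 0.2   0.47  0.4   1.83 -0.23  0.89  1.19]
filter 3524 48.87012756030671 ((471.30322265625, -291.7846374511719), (45.89103698730469, 90.9650650024414), 28.13887596130371)
```

View pics/w34.png

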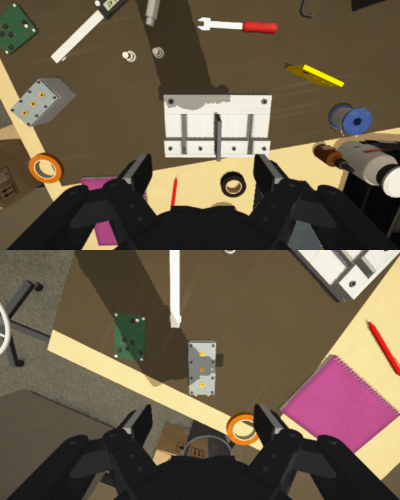

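The stop is seated in the middle slot: top at 72.6 as before, at (603.7,38.5), yaw -10.9°, and released. The filter measures (471.3,-291.7), yaw 28.1°, top 49. Grasping the filter next.

```bash
python3 - <<'E'
from h import *
x,y=471.3,-291.5; R=down(np.deg2rad(28.1))
r.move_straight([x,y,90],vel=150,rotation=R)
r.move_straight([x,y,25],vel=80,force_limit=12); st()
r.close(90); st()
r.move_straight([x,y,100],vel=120); st()
r.move_straight(nest(-14,-66,110),vel=180,rotation=down(NY)); r.hold(.2); st()
C=cam('wrist'); im,d=r.read_camera('wrist'); save('w5',im)
it,dt=r.read_camera('side'); save('s5',it)
g=lambda n: cv2.resize(cv2.imread('pics/%s.png'%n),(480,300))
cv2.imwrite('pics/ws5.png',np.vstack([g('w5'),cv2.resize(cv2.imread('pics/s5.png')[150:300,200:440],(480,300))]))
E
```

```text
t14.7 p [ 471.5 -291.7   25.4] F [0.3 0.3 0.2] gap 0.999 q [ 0.3   0.69  0.27  1.98 -0.35  0.52  1.3 ]
t15.1 p [ 471.5 -291.6   25.8] F [-1.8  1.9  8.9] gap 0.516 q [ 0.3   0.69  0.27  1.98 -0.35  0.52  1.3 ]
t15.9 p [ 471.  -291.1   99.4] F [ 0.6 -0.4 -3.5] gap 0.517 q [ 0.25  0.58  0.34  1.92 -0.29  0.69  1.25]
t17.8 p [561.7 -21.3 110.1] F [ 0.4  0.6 -3.3] gap 0.519 q [-0.42  0.63  0.6   1.9  -0.5   0.77  0.26]
```

View pics/ws5.png

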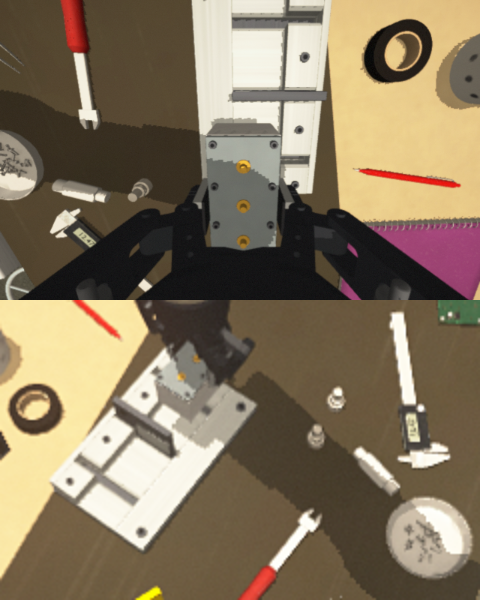

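The filter is square to the nest, plain end toward the stop, with clearance from both the fence and the stop. Now lower it and press it in.

```bash
cat >> h.py <<'E'
def loc(s=None):
    s=s or r.get_state(); l=rotz(NY).T@(s['tool_pos'][:2]-NO); f=rotz(NY).T@s['contact_force'][:2]
    R=s['orientation']; print('t%.1f nest xy'%s['time_s'],l.round(2),'z %.1f'%s['tool_pos'][2],'F nest',f.round(1),s['contact_force'][2].round(1),'yaw %.2f'%np.degrees(np.arctan2(R[1,1],R[0,1])),'Mz',s['ft_torque'].round(2),'gap %.3f'%s['finger_gap']); return l
E
python3 - <<'E'
from h import *
r.move_straight(nest(-14,-66,55),vel=100); loc()
print(r.move_straight(nest(-14,-66,43),vel=20,force_limit=8)); l=loc()
z=r.get_state()['tool_pos'][2]
print(r.move_straight(nest(10,-66,z),vel=20,force_limit=12)); l=loc()
E
```

```text
t18.6 nest xy [-13.73 -66.18] z 55.2 F nest [0.4 1.5] -3.0 yaw -11.01 Mz [-0.06 -0.03  0.02] gap 0.519
True
t19.1 nest xy [-13.9  -65.89] z 45.8 F nest [-1.4  0.3] 6.9 yaw -10.99 Mz [0.08 0.15 0.04] gap 0.518
True
t19.5 nest xy [-13.83 -65.83] z 45.9 F nest [-1.5  0.4] 5.6 yaw -10.99 Mz [ 0.03  0.09 -0.  ] gap 0.518
```

```bash
python3 - <<'E'
from h import *
z=46.2
r.move_straight(nest(-13.8,-66,z),vel=20); r.hold(.1); loc()
print(r.move_straight(nest(10,-66,z),vel=20,force_limit=18)); loc()
r.hold(.2); loc()
E
```

```text
t19.8 nest xy [-13.92 -66.  ] z 46.0 F nest [-1.1  0.2] -2.1 yaw -10.98 Mz [-0.03 -0.05 -0.01] gap 0.514
True
t20.8 nest xy [  4.72 -65.94] z 46.0 F nest [-1.2 -0.2] 6.6 yaw -10.99 Mz [0.04 0.09 0.02] gap 0.516
t21.0 nest xy [  4.73 -65.96] z 46.0 F nest [-1.4  0.4] 6.0 yaw -10.99 Mz [ 0.    0.06 -0.05] gap 0.522
```

```bash
python3 - <<'E'
from h import *
z=46.2
print(r.move_straight(nest(4.6,-54,z),vel=25,force_limit=25)); loc()
print(r.move_straight(nest(4.6,-44,z),vel=12,force_limit=18)); l=loc(); r.hold(.2); l=loc()
print(r.move_straight(nest(6.5,l[1],z),vel=8,force_limit=18)); l=loc(); r.hold(.2); l=loc()
E
```

```text
False
t21.6 nest xy [  4.64 -53.06] z 46.1 F nest [0.6 1.4] -0.1 yaw -10.92 Mz [ 0.21 -0.19  0.03] gap 0.516
False
t22.6 nest xy [  4.35 -48.32] z 46.4 F nest [ -2.9 -12.5] 1.9 yaw -11.17 Mz [-2.8   0.92  0.03] gap 0.514
t22.8 nest xy [  4.36 -48.3 ] z 46.4 F nest [ -1.7 -12.6] 1.5 yaw -11.17 Mz [-2.83  0.92  0.02] gap 0.518
False
t23.6 nest xy [  4.8  -48.69] z 46.1 F nest [-5.2 -2.6] 5.2 yaw -11.01 Mz [-0.31  1.26 -0.08] gap 0.516
t23.8 nest xy [  4.8 -48.7] z 46.1 F nest [-6.5 -2. ] 4.4 yaw -11.01 Mz [-0.29  1.26 -0.07] gap 0.518
```

```bash
python3 - <<'E'
from h import *
print(r.move_straight(nest(7,-42.5,45.6),vel=15,force_limit=40)); loc()
print(r.move_straight(nest(9.5,-42.5,45.4),vel=10,force_limit=40)); r.hold(.5); loc()
r.hold(.5); loc(); s=st()
im,d=r.read_camera('wrist'); C=cam('wrist'); save('w6',im); np.savez('w6.npz',im=im,d=d,C=np.array(C,dtype=object))
P,xs,ys=cloud(C,d); L=(P[:,:2]-NO)@rotz(NY)
k=(P[:,2]>65)&(P[:,2]<72)&(L[:,0]>-40)&(L[:,0]<40)&(L[:,1]<-8)&(L[:,1]>-110)
print('filter top visible',np.median(P[k,2]),cv2.minAreaRect(P[k,:2].astype(np.float32)),L[k].max(0),L[k].min(0))
k=(P[:,2]>70)&(P[:,2]<78)&(abs(L[:,1])<8); print('stop',np.median(P[k,2]),L[k].min(0),L[k].max(0))
i2,_=r.read_camera('side'); save('s6',i2)
it,_=r.read_camera('top'); save('t6',it)
c=cv2.imread('pics/s6.png')[165:265,230:350]; b=cv2.imread('pics/w6.png')[100:330,240:480]
cv2.imwrite('pics/f6.png',np.hstack([cv2.resize(b,(400,383)),cv2.resize(c,(400,383),interpolation=cv2.INTER_CUBIC)]))
E
```

```text
False
t24.3 nest xy [  4.78 -48.46] z 46.2 F nest [-10.5 -18.4] 13.5 yaw -11.21 Mz [-3.29  2.87  0.39] gap 0.517
False
t25.2 nest xy [  4.92 -48.5 ] z 46.1 F nest [-18.3 -17.9] 24.3 yaw -11.22 Mz [-2.94  4.58  0.47] gap 0.516
t25.7 nest xy [  4.95 -48.48] z 46.2 F nest [-19.2 -18. ] 23.7 yaw -11.22 Mz [-2.89  4.57  0.46] gap 0.522
t25.7 p [583.8  -7.1  46.2] F [-22.3 -14.   23.7] gap 0.522 q [-0.39  0.74  0.53  1.87 -0.56  0.7   0.28]
filter top visible 69.20778001122275 ((583.8939208984375, -5.132148742675781), (76.99667358398438, 70.6787109375), 78.99653625488281) [39.99144324 -8.00000288] [-30.68732436 -84.99722494]
stop 72.68310505987628 [-24.01548955  -7.97008687] [55.77526139  5.10972898]
```

View pics/f6.png

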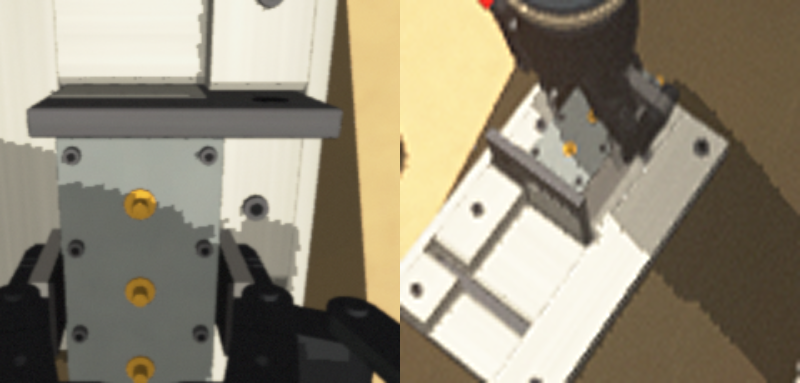

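```bash
python3 - <<'E'
from h import *
s=r.get_state(); R=s['orientation']; zt=rotz(NY).T@R[:2,2]; print('tool tilt deg in nest x,y',np.degrees(zt).round(2)); loc(s)
f=np.load('w6.npz',allow_pickle=True); C=[np.array(c,float) for c in f['C']]; d=f['d']
P,xs,ys=cloud(C,d); L=(P[:,:2]-NO)@rotz(NY)
k=(P[:,2]>60)&(P[:,2]<71.5)&(L[:,0]>-12)&(L[:,0]<20)&(L[:,1]<-8)&(L[:,1]>-50)
A=np.c_[L[k],np.ones(k.sum())]; c=np.linalg.lstsq(A,P[k,2],rcond=None)[0]; print('lid slope deg x,y',np.degrees(c[:2]),'z',c@[4,-30,1])
# lateral edges of the lid by rows in y, z>60
e=[]
for y in range(-34,-7,3):
    m=(abs(L[:,1]-y)<1.5)&(P[:,2]>64)&(P[:,2]<72)&(L[:,0]>-30)&(L[:,0]<40)
    e.append((y,L[m,0].min().round(1),L[m,0].max().round(1)))
print(e)
e=np.array(e); print('edge slopes deg',[np.degrees(np.polyfit(e[:,0],e[:,i],1)[0]).round(2) for i in(1,2)])
k=(P[:,2]>71)&(P[:,2]<78)&(abs(L[:,1])<7); pf=np.polyfit(L[k,0],L[k,1],1); print('stop yc(16)',np.polyval(pf,16),np.degrees(pf[0]))
k=(P[:,2]>30)&(P[:,2]<42)&(L[:,1]<-6)&(L[:,1]>-34)&(L[:,0]<60); print('fence front x',[L[k&(abs(L[:,1]-y)<2),0].min().round(1) for y in(-32,-26,-20,-14,-10)])
E
```

```text
tool tilt deg in nest x,y [-1.1  -0.26]
t25.8 nest xy [  4.95 -48.49] z 46.2 F nest [-18.1 -18.6] 23.9 yaw -11.21 Mz [-2.97  4.62  0.53] gap 0.518
lid slope deg x,y [-1.10175641 -0.23268081] z 69.201804876547
[(-34, np.float64(-17.2), np.float64(27.2)), (-31, np.float64(-17.1), np.float64(27.0)), (-28, np.float64(-17.5), np.float64(27.4)), (-25, np.float64(-17.4), np.float64(27.3)), (-22, np.float64(-17.6), np.float64(27.1)), (-19, np.float64(-17.4), np.float64(27.3)), (-16, np.float64(-17.3), np.float64(27.2)), (-13, np.float64(-17.3), np.float64(27.1)), (-10, np.float64(-17.7), np.float64(27.6))]
edge slopes deg [np.float64(-0.7), np.float64(0.48)]
stop yc(16) 1.0447211280450193 0.05644323049326855
fence front x [np.float64(32.7), np.float64(32.8), np.float64(32.7), np.float64(32.7), np.float64(32.8)]
```

The lid (and the tool) leans 1.1° toward the fence because of arm compliance. I'll command a counter-tilt and a gentler x push so the filter sits flat.

```bash
cat > fin.py <<'E'
from h import *
def cmd(x,y,z,ty,tx,vel=8):
    nx=np.r_[rotz(NY)@[1,0],0]; ny=np.r_[rotz(NY)@[0,1],0]
    R=cv2.Rodrigues(ny*np.deg2rad(ty)+nx*np.deg2rad(tx))[0]@down(NY)
    r.move_straight(nest(x,y,z),vel=vel,rotation=R,force_limit=60); r.hold(.3)
    s=r.get_state(); zt=np.degrees(rotz(NY).T@s['orientation'][:2,2]); loc(s); print('   tilt',zt.round(2)); return zt
E
python3 - <<'E'
from fin import *
cmd(8.0,-42.8,45.4,-0.5,0)
z=cmd(8.0,-42.8,45.4,-1.0,0.2)
E
```

```text
t26.5 nest xy [  4.62 -48.5 ] z 45.8 F nest [-13.6 -17.5] 17.9 yaw -11.22 Mz [-2.89  3.89  0.37] gap 0.515
   tilt [ 0.17 -0.3 ]
t27.0 nest xy [  4.49 -48.46] z 46.0 F nest [-13.2 -17.2] 19.8 yaw -11.23 Mz [-2.84  4.38  0.25] gap 0.521
   tilt [ 0.66 -0.09]
```

```bash
python3 - <<'E'
from fin import *
cmd(8.0,-42.8,45.4,-0.35,0.25)
r.hold(.5); loc()
C=cam('wrist'); im,d=r.read_camera('wrist'); save('w7',im)
P,xs,ys=cloud(C,d); L=(P[:,:2]-NO)@rotz(NY)
k=(P[:,2]>60)&(P[:,2]<71.5)&(L[:,0]>-12)&(L[:,0]<20)&(L[:,1]<-8)&(L[:,1]>-50)
A=np.c_[L[k],np.ones(k.sum())]; c=np.linalg.lstsq(A,P[k,2],rcond=None)[0]; print('lid slope deg x,y',np.degrees(c[:2]),'z',c@[4,-30,1])
k=(P[:,2]>14)&(P[:,2]<24)&(L[:,0]<-30)&(L[:,0]>-60)&(abs(L[:,1])<90)
A=np.c_[L[k],np.ones(k.sum())]; c=np.linalg.lstsq(A,P[k,2],rcond=None)[0]; print('plate slope deg',np.degrees(c[:2]),'z',c@[-40,0,1])
for nm,(ylo,yhi) in {'stop':(-8,8)}.items():
    k=(P[:,2]>71)&(P[:,2]<78)&(L[:,1]>ylo)&(L[:,1]<yhi); print(nm,np.median(P[k,2]),cv2.minAreaRect(L[k].astype(np.float32)))
m=(P[:,2]>64)&(P[:,2]<71.5)&(abs(L[:,0]-4)<15)&(L[:,1]<-2)&(L[:,1]>-40); print('lid plain end y',np.percentile(L[m,1],99.5))
E
```

```text
t27.6 nest xy [  4.67 -48.48] z 45.8 F nest [-13.5 -17.6] 16.5 yaw -11.22 Mz [-3.03  3.69  0.31] gap 0.517
   tilt [ 0.03 -0.05]
t28.1 nest xy [  4.69 -48.49] z 45.8 F nest [-13.4 -17. ] 16.2 yaw -11.22 Mz [-2.97  3.68  0.33] gap 0.518
lid slope deg x,y [-0.03881217 -0.1251709 ] z 68.9084721215228
plate slope deg [-0.10389099 -0.01147833] z 18.82727196924692
stop 72.72134265402735 ((15.843147277832031, -1.4611120223999023), (79.60388946533203, 13.039973258972168), 0.03621790185570717)
lid plain end y -3.972727538408301
```

The lid is now flat: slope ≤0.13°, 50.1 mm above the plate. One yaw probe to confirm it is flush with the fence.

```bash
python3 - <<'E'
import fin; from fin import *
d0=down
for dy in (0.2,0.4,0.6):
    fin.down=lambda a,dy=dy: d0(a+np.deg2rad(dy))
    print(dy); cmd(8.0,-42.8,45.4,-0.35,0.25)
E
```

```text
0.2
t28.7 nest xy [  4.71 -48.47] z 45.8 F nest [-12.5 -17.4] 17.1 yaw -11.06 Mz [-2.96  3.63  0.08] gap 0.517
   tilt [ 0.04 -0.05]
0.4
t29.2 nest xy [  4.74 -48.47] z 45.8 F nest [-13.6 -16.8] 16.3 yaw -10.91 Mz [-2.98  3.63 -0.37] gap 0.520
   tilt [ 0.04 -0.04]
0.6
t29.8 nest xy [  4.75 -48.51] z 45.8 F nest [-13.5 -16.8] 16.7 yaw -10.77 Mz [-2.91  3.61 -0.81] gap 0.517
   tilt [ 0.04 -0.02]
```

```bash
python3 - <<'E'
import fin; from fin import *
d0=down; fin.down=lambda a: d0(a+np.deg2rad(0.25))
cmd(8.3,-42.8,45.4,-0.38,0.25); r.hold(.5); loc()
C=cam('wrist'); im,d=r.read_camera('wrist'); save('w8',im[90:330,200:480])
it,dt=r.read_camera('top'); save('t8',it)
P,xs,ys=cloud(C,d); L=(P[:,:2]-NO)@rotz(NY)
k=(P[:,2]>60)&(P[:,2]<71.5)&(L[:,0]>-12)&(L[:,0]<20)&(L[:,1]<-8)&(L[:,1]>-50)
A=np.c_[L[k],np.ones(k.sum())]; c=np.linalg.lstsq(A,P[k,2],rcond=None)[0]; print('lid slope',np.degrees(c[:2]),c@[4,-30,1])
cv2.imwrite('pics/f8.png',np.vstack([cv2.resize(cv2.imread('pics/w8.png'),(560,300)),cv2.resize(cv2.imread('pics/t8.png')[140:290,180:460],(560,300),interpolation=cv2.INTER_CUBIC)]))
E
```

```text
t30.3 nest xy [  4.72 -48.51] z 45.8 F nest [-14.1 -17.9] 17.4 yaw -11.02 Mz [-2.92  3.87 -0.01] gap 0.516
   tilt [ 0.04 -0.04]
t30.8 nest xy [  4.75 -48.5 ] z 45.8 F nest [-14.  -17.3] 18.9 yaw -11.02 Mz [-2.93  3.87 -0.03] gap 0.516
lid slope [ 0.00103825 -0.11293857] 68.88675739098004
```

View pics/f8.png

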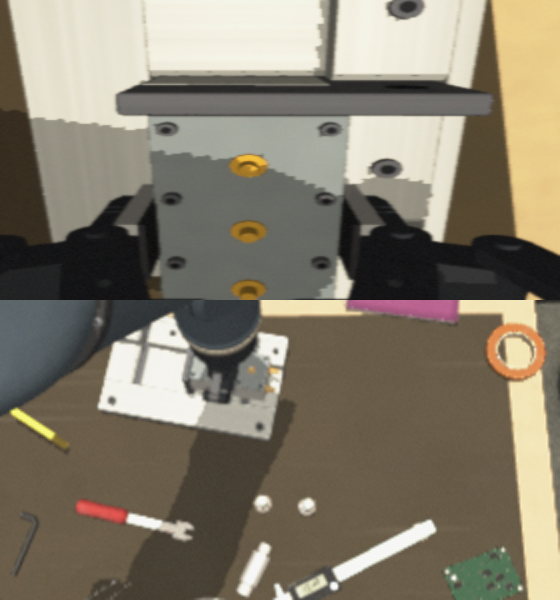

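The filter is seated in the corner against the stop at (300,100) and the fence. The wrench at (135,518) and the adaptors at (262,503) and (307,506) are undisturbed. Handing in.

```bash
python3 -c "
from h import *
print(r.sign_off())"
```

```text
the job is handed in; nothing more can be done
None
```

The job is handed in at about 31 s of robot time. The end stop is in the middle slot and released, and the gripper is holding the filter pressed into the corner. No verdict was reported.

- **End stop:** I lifted it from the left slot and lowered it into the middle one. Its measured top is 72.7 mm, about the same as in the left slot, so it is fully down.
- **Filter:** It lies flat on the plate with its plain end on the stop and its long side on the fence. The lid slope is no more than 0.12°, and the lid stands 50.1 mm above the plate.
- **Holding force:** The gripper holds it with a 90 N grip, pressing about 14 N into the fence, 17 N against the stop and 18 N down. The yaw moment is near zero at -11.02°, against -11.0° measured for the nest.
- **Failed check, fixed:** After the first press the filter leaned 1.1° toward the fence. I corrected it with a counter-tilt and a gentler push.
- **Small disagreement:** The tool ended 0.7 mm (x) and 1.5 mm (y) from the nominal seat. That fits the stop being pushed about 1 mm within its play, plus grip and calibration error.
- **Other items:** In the last top view the wrench, both adaptors and the yellow look-alike appear undisturbed. I checked those by eye only.

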